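# Blow off a cast resin plate and lift it level for inspection

## Robot

A 6-joint arm with a two-finger parallel gripper is mounted at the origin on the work surface. World frame = base frame: x ahead of the robot, y to its left, z up, the work surface at z = 0. Lengths are in mm, angles in rad, forces in N, time in s.
With the tool pointing down it reaches from about 350 to 875 mm from the base axis. Payload 4.2 kg.
Tool frame: the origin (TCP) lies midway between the tips of the shut fingers; the grasp point (between the pads) lies 19 mm behind it (arm.tcp_to_grasp is the distance from the TCP to the grasp point, in mm); z points along the fingers, y is the line along which they close (so a half turn about z gives the same grasp; the last joint's range is limited). The gripper opens to 85 mm and grips with 20 to 120 N. Pads are 22 mm wide; open, the fingers measure 114 mm over their backs; the gripper's body (76 mm by 85 mm) begins 54 mm behind the grasp point. The pads swing forward as they close: fully open they stand 13 mm farther back than shut.
Start: joints at [-0.949, 0.385, 0.008, 0, -1.194, -0.259], TCP at [221.822, -584.289, 231.312] pointing down, gripper open.
Joint ranges: [-3.14, 3.14], [-1.21, 2.06], [-1.07, 1.41], [-3.16, 2.05], [-2.99, -0.16], [-3.1, 3.1]. Speed limits (rad/s): [2.79, 2.79, 3.14, 3.14, 3.14, 3.14].

## Interface

Orientations are given as a unit quaternion [x, y, z, w].
In Python, from bench import arm, get_image gives the robot as it stands.
- The arm moves only by the tool drive_tool, never from a script. Its argument "deltas" is a list of rows, each a list of 2 entries, a list of its own where there are three numbers: the shift along the tool's x, y, z in cm, then the turn, a rotation vector about the tool's x, y, z in degrees. In form: [[[x, y, z], [ax, ay, az]], ...]. A call has 1 to 12 rows; each row shifts and turns the commanded pose from where the row before left it, along the tool's axes as they then stand; what a row does not reach is not made up. A row lasts 1/10 s, in which the tool goes at most 50 mm and 8.59 degrees, less where a joint would pass 70% of its speed; a pose out of reach is approached as far as the arm can. A call with a gripper value outside its range is refused whole. "claw" is the finger opening in cm, from 0 to 8.54, set as the call begins (left out, the last holds). The fingers move at their own pace and stop on an object; the grip force is fixed at half the most. Time passes only in rows, so rows that do not move let the fingers close. It gives the time, the measured TCP pose, the force, the opening and the grip force at its end, in the units of the state.
- arm.read_state(): the state, without advancing time (a new reading comes with each control period).
- get_image(name): name is "scene" or "top" or "wrist"; returns a dict with "img" (420x560x3 uint8, red, green, blue), "fx", "fy", "cx", "cy" (pixels), "D" ([k1, k2, p1, p2, k3] as OpenCV has them; the pictures are not rectified), "eye" and "orientation" of the camera in the world; the wrist camera has in their place "mount" (4x4, takes a point from camera to tool coordinates, whose origin is the TCP and whose axes are the flange's). Camera axes: x right, y down, z forward; pixel columns grow to the right and rows downward; lengths in mm; the calibration is good to about 2 mm. A picture is of the moment at which its call begins: read the wrist's pose just before it. There is no depth.
- arm.job_done(): hands the job in; it is judged then, once.
The state is a dict: "clock": time; "joints": joint angles; "joint_vel": joint speeds; "joint_efforts": joint torques, N m; "position": TCP position; "ee_rot": TCP orientation; "contact_force": force on the tool from outside, world axes, zero at the start; "wrist_torque": the same for the moment, N m; "gripper_width": finger opening in mm; "grasp_force": force on a finger pad.
Only numpy, scipy, OpenCV 4.12 (cv2) and the standard library are available. Lean on these libraries where they do the work, as an engineer would, in place of code of your own. Each camera call takes 0.05 s, during which the arm holds its last target. There are 200 camera calls.

## Task

Blow the dust off the pink cast resin plate while it lies on its rest: squeeze the red lever of the clamped air gun fully for about a second, then let it spring back. Then pick the plate up, keeping it flat, and finish while still holding it level and steady in the gripper, at least 10 cm above the rest. Leave the tub, bottle, cup and dark puck alone.

Things in the scene. Friction and masses are not known exactly. Their poses are not given: they have to be found in the camera images.
- airgun: Bench air gun on a fixed stand. Origin on the bench under the stand; z up, +y = the way the nozzle points, +x = the red lever's side. Dark foot 110 x 90 x 10 mm, post 30 x 30 mm, grey clamp (52 mm in x, 26 in y, top at z = 117 mm) round the gun's neck at y = 0. Gun axis level at z = 92 mm. Blue handle 22 mm wide (x -11 to +11), 26 high, y = -14 to -134 mm; free air below it past y = -45.
- squeeze (a point): Where lever and handle are best squeezed, midway between the pads when the lever is fully pressed (airgun x = 3, y = -87, z = 92 mm); axes as the airgun's. Squeeze along x: one pad on the bare blue side (at -x, 14 mm from this point), the other on the lever. Over both it measures about 43 mm here when released and 33 mm when fully squeezed.
- lever_pad (a point): Point on the outer (+x) face of the red lever, mid-height, 66 mm behind its hinge pin; moves with it. Lever 95 mm long, 15 high, 5 thick, along the handle's +x side; upright hinge pin near the clamp at airgun x = 16, y = -22 mm, free end towards the orange hose, which leaves the gun's back at y = -168 and comes down to the bench at y = -230 mm.
- lever (a joint): Angle of the lever: 0 released, 0.16 rad fully squeezed against its stop (its tip moves about 15 mm to airgun -x, towards the handle). A spring brings it back to 0; at lever_pad it takes about 3 N to start and about 10 N to hold fully squeezed.
- nozzle_tip (a point): Black tip of the gun's thin steel nozzle, which runs forward from the clamp and bends down towards the near end of the plate (airgun y = 116, z = 64 mm). Fixed.
- rest: Fixed wooden rest in front of the nozzle. Origin under its centre on the bench, z up, y along the plate. Foot 60 x 100 x 8 mm; two rails with black rubber tops, each 50 mm long in x and 12 mm wide, at y = -41 and +41 mm, tops 38 mm above the bench. 70 mm is free between the rails; free air beside the plate's long edges down to the bench.
- plate: Pink cast resin plate with four small flush brass bushes, loose, about 0.1 kg, lying across the two rails. 55 mm in its x, 110 mm in its y, 10 mm thick. Origin at the centre of its underside, z up (its top face is up and stays up).
- plate_center (a point): Centre of the plate (5 mm above its underside), also its centre of mass; axes as the plate's.
- tub: White lidded tub, 80 mm across, 105 mm high, standing loose; origin under its centre. To be left alone.
- cup: Clear mixing cup, 70 mm across the rim, 95 mm high, standing loose; origin under its centre. To be left alone.
- hardener: White bottle with red cap, 56 mm across, 130 mm high, standing loose; origin under its centre. To be left alone.
- puck: Dark round cured resin puck, 72 mm across, 28 mm high, lying loose; origin under its centre. To be left alone.
There are look-alikes about, which are no part of the job. Leave any green look-alike of the rest alone. Several things have the shape of the plate; the one meant has the colours described above.

How it is judged (in metres and radians):
On the way, in this order (a step that is already met when the one before it is completed fails the run):
1. the lever is squeezed fully (beyond 0.13 rad) for 0.7 s while the plate lies on its rest (value of joint lever above 0.13 rad and distance of plate_center from where it was at the start of the episode below 0.015 m), for 0.7 s.
2. the lever has sprung back (below 0.02 rad), the plate still on its rest (value of joint lever below 0.02 rad and distance of plate_center from where it was at the start of the episode below 0.015 m), for 0.2 s.
At the end, for the whole second after the job is handed in: The plate is held by the fingers alone, its underside at least 95 mm above the rest's rail tops, its top face up and within 0.10 rad of level, at rest (under 20 mm/s and 0.15 rad/s), touching neither the rest, the gun nor any other object; the lever is released (below 0.02 rad) (z of plate in the frame of rest above 0.133 m and angle between plate's own z axis and vertical below 0.1 rad and linear speed of plate below 0.02 m/s and angular speed of plate below 0.15 rad/s and contact force between plate and the fingers above 1 N and contact force between plate and rest below 0.1 N and contact force between plate and airgun below 0.1 N and contact force between plate and tub below 0.1 N and contact force between plate and cup below 0.1 N and contact force between plate and hardener below 0.1 N and contact force between plate and puck below 0.1 N and value of joint lever below 0.02 rad); the arm keeps its last pose, push and grip.
It fails at once if the plate is tipped by more than 0.3 rad (angle between plate's own z axis and vertical above 0.3 rad).
It fails at once if the tub, cup, bottle or puck is shifted by more than 30 mm (distance of any of tub, cup, hardener, puck from where it was at the start of the episode above 0.03 m).
It fails at once if the tub, cup or bottle is knocked over (angle between any of tub, cup, hardener's own z axis and vertical above 0.5 rad).
It also fails if it takes over 48 s, if anything falls off the work surface, if the arm or the gripper's body presses on something with over 40 N, if the wrist force passes 120 N, or if a joint passes its speed limit or range.

## Working session

There is one attempt and no reset: what is moved stays moved. The work goes in short steps, Python scripts to look and compute and a tool call to move; the robot and the scene stay as the last step left them, time stands still between calls to the robot, and variables do not carry over. Pictures are saved under pics/ and viewed, at most 10 in all, crops included, and the job is handed in when it is done.

Besides the shell and the picture viewer there is one more tool, called after ">>>" in YAML: its name, and indented under it one key for each argument. drive_tool: Moves the arm, as the interface text tells. Its arguments: {"type":"object","properties":{"deltas":{"type":"array"},"claw":{"type":"number"}},"required":["deltas"]}

```bash
mkdir -p pics; cat > h.py <<'E'
import numpy as np, cv2
from bench import arm, get_image
from scipy.spatial.transform import Rotation as R
def ray(d,px,pose=None):
    K=np.array([[d['fx'],0,d['cx']],[0,d['fy'],d['cy']],[0,0,1.]])
    p=cv2.undistortPoints(np.array(px,float).reshape(-1,1,2),K,np.array(d['D'],float)).reshape(-1,2)
    v=np.c_[p,np.ones(len(p))]
    if 'mount' in d:
        M=np.array(d['mount']);s=pose;Rt=R.from_quat(s['ee_rot']).as_matrix()
        return Rt@M[:3,3]+np.array(s['position']), v@(Rt@M[:3,:3]).T
    o=np.array(d['orientation'],float)
    Rm=R.from_quat(o).as_matrix() if o.size==4 else o.reshape(3,3)
    return np.array(d['eye'],float), v@Rm.T
def onz(d,px,z,pose=None):
    e,v=ray(d,px,pose); return e+v*((z-e[2])/v[:,2])[:,None]
E
python3 - <<'E'
from h import *
import pickle
s=arm.read_state();print(s, arm.tcp_to_grasp)
for n in ("scene","top"):
    d=get_image(n);pickle.dump(d,open(n+'.pkl','wb'));cv2.imwrite(f'pics/{n}0.png',d['img'][:,:,::-1]);print({k:v for k,v in d.items() if k!='img'})
E
```

```text
{'clock': 0.0, 'joints': array([-9.49411890e-01,  3.85562434e-01,  6.61640563e-03, -5.27358875e-04,
       -1.19402954e+00, -2.58584917e-01]), 'joint_vel': array([ 8.47618273e-05, -1.88521979e-03, -9.20930860e-04, -5.63715361e-04,
        6.33803355e-04, -1.37257895e-03]), 'joint_efforts': array([-4.70505202e-04, -3.92289126e+01,  1.88393748e+01,  4.18629795e+00,
       -4.84386866e-03,  1.21503942e-05]), 'position': array([ 221.60740615, -583.75061043,  230.21016374]), 'ee_rot': array([-1.80310747e-01,  9.83609062e-01,  1.09022659e-03, -2.42359299e-04]), 'contact_force': array([-0.16655227, -0.49118575,  0.4751454 ]), 'wrist_torque': array([-0.01203775,  0.03415884,  0.00929772]), 'grasp_force': 0.0, 'gripper_width': 85.39123918358004} 18.700000000000003
{'fx': 543.3510410054643, 'fy': 543.3510410054643, 'cx': 276.8883129737662, 'cy': 216.20143258810555, 'D': array([0.07070573, 0.        , 0.        , 0.        , 0.        ]), 'eye': array([1066.7469717 ,  821.30751619, 1175.60199943]), 'orientation': array([ 0.28031366,  0.89769629, -0.32461403, -0.1009522 ])}
{'fx': 387.66643923768794, 'fy': 387.66643923768794, 'cx': 277.8481030251353, 'cy': 214.39051614526073, 'D': array([-0.02331401,  0.        ,  0.        ,  0.        ,  0.        ]), 'eye': array([399.51544441,  87.33365684, 910.77386046]), 'orientation': array([-0.69454826,  0.71149858, -0.07467422,  0.07613313])}
```

View pics/scene0.png

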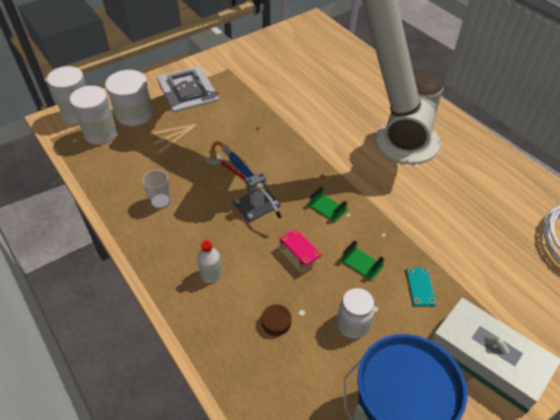

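View pics/top0.png

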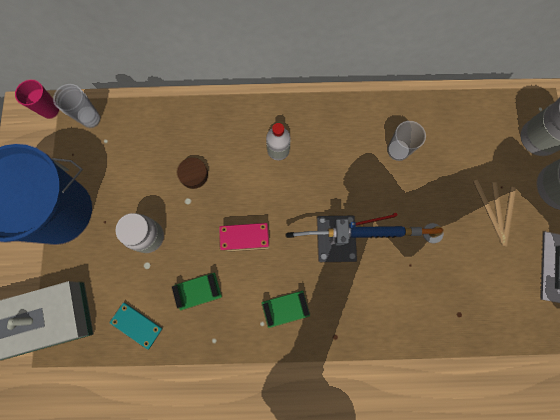

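The scene view shows the pink plate at (300,246) and the gun at (250,180). In the top view the plate is at (244,237), the blue handle runs (350,232)–(405,232), and the red lever's free end is at (395,215). The green rests are off to one side. I'll measure these next.

```bash
python3 - <<'E'
from h import *
import pickle
for n in ("top","scene"):
    d=pickle.load(open(n+'.pkl','rb'));hsv=cv2.cvtColor(d['img'],cv2.COLOR_RGB2HSV)
    def comps(lo,hi,lab,z,amin):
        m=cv2.inRange(hsv,lo,hi)
        k,l,st,c=cv2.connectedComponentsWithStats(m)
        for i in range(1,k):
            if st[i,4]>=amin:
                p=np.argwhere(l==i)[:,::-1].astype(np.float32); r=cv2.minAreaRect(p); b=cv2.boxPoints(r)
                print(n,lab,st[i,4],c[i].round(1),'box',b.round(0).tolist());print('  c',onz(d,[c[i]],z).round(1),'corners',onz(d,b,z).round(1).tolist())
    comps((160,150,120),(175,255,255),'pink',48,200)
    comps((105,130,40),(125,255,255),'blue',105,60)
    comps((0,190,90),(5,255,255),'red',99.5,20)
d=pickle.load(open('top.pkl','rb'))
print(onz(d,[[323,217],[353,217],[356,261],[318,262]],10).round(1), 'nozzle tip',onz(d,[[289,235]],64))
cv2.imwrite('pics/crop.png',cv2.resize(d['img'][190:280,210:450,::-1],None,fx=3.3,fy=3.3,interpolation=cv2.INTER_CUBIC))
E
```

```text
top pink 296 [32.3 91.5] box [[11.0, 99.0], [23.0, 75.0], [46.0, 86.0], [34.0, 110.0]]
  c [[914.1 689.6  48. ]] corners [[896.7, 740.9, 48.0], [962.3, 718.8, 48.0], [928.7, 657.6, 48.0], [864.3, 680.4, 48.0]]
top pink 1038 [243.4 236.2] box [[219.0, 226.0], [267.0, 223.0], [268.0, 246.0], [220.0, 250.0]]
  c [[538.3 165.5  48. ]] corners [[563.1, 221.9, 48.0], [567.8, 112.7, 48.0], [514.2, 110.2, 48.0], [509.5, 217.9, 48.0]]
top blue 6944 [ 37.7 198.4] box [[-0.0, 144.0], [91.0, 144.0], [91.0, 243.0], [0.0, 243.0]]
  c [[622.7 607.6 105. ]] corners [[752.0, 708.8, 105.0], [745.5, 500.4, 105.0], [522.3, 482.5, 105.0], [526.7, 679.0, 105.0]]
top blue 522 [376.2 231. ] box [[349.0, 236.0], [349.0, 222.0], [404.0, 222.0], [404.0, 236.0]]
  c [[ 533.4 -119.5  105. ]] corners [[524.2, -61.5, 105.0], [554.2, -63.3, 105.0], [551.3, -180.0, 105.0], [521.3, -177.3, 105.0]]
top red 116 [277.9 128.8] box [[273.0, 123.0], [283.0, 123.0], [283.0, 135.0], [273.0, 135.0]]
  c [[772.8  82.1  99.5]] corners [[787.1, 92.9, 99.5], [786.5, 70.3, 99.5], [757.5, 71.1, 99.5], [758.0, 93.5, 99.5]]
scene pin
[... 545 characters left out ...]
[[585.1 600.3 105. ]] corners [[606.7, 462.7, 105.0], [415.9, 592.5, 105.0], [550.5, 714.7, 105.0], [722.6, 598.7, 105.0]]
scene red 50 [231.4 168.7] box [[221.0, 163.0], [223.0, 161.0], [243.0, 176.0], [241.0, 178.0]]
  c [[ 564.6 -128.1   99.5]] corners [[577.3, -162.7, 99.5], [568.2, -167.9, 99.5], [554.0, -86.3, 99.5], [562.9, -81.5, 99.5]]
scene red 76 [206.1 245.3] box [[202.0, 250.0], [202.0, 241.0], [211.0, 241.0], [211.0, 250.0]]
  c [[754.7  62.2  99.5]] corners [[770.1, 69.0, 99.5], [756.4, 44.9, 99.5], [738.1, 57.6, 99.5], [752.1, 81.5, 99.5]]
[[586.  -20.1  10. ]
 [584.3 -91.3  10. ]
 [480.  -91.6  10. ]
 [479.9  -3.4  10. ]] nozzle tip [[536.07757118  63.36320545  64.        ]]
```

View pics/crop.png

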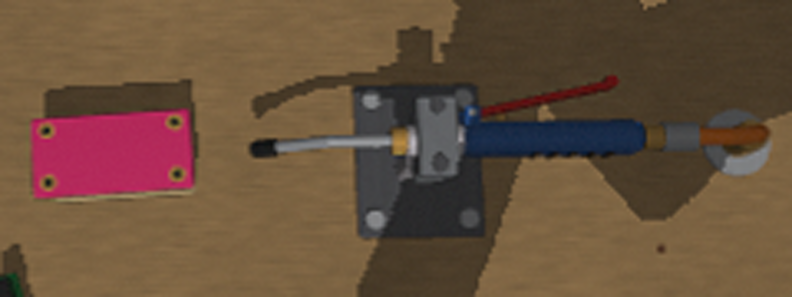

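The crop shows the foot corners at about (356,87),(482,87),(485,236),(358,236), handle ends at (468,139) and (645,138), the clamp centre at (437,135), and the lever running from (485,113) to (613,82). The lever side is world +x and the nozzle points +y.

```bash
python3 - <<'E'
from h import *
import pickle
d=pickle.load(open('top.pkl','rb'))
f=lambda a:(np.array(a,float)+.5)/3.3-.5+[210,190]
print('foot',onz(d,f([[356,87],[482,87],[485,236],[358,236]]),10).round(1), onz(d,f([[356,87],[482,87],[485,236],[358,236]]),10).mean(0))
print('clamp',onz(d,f([[437,135]]),117), 'tip',onz(d,f([[263,148]]),64))
print('clamp corners',onz(d,f([[419,98],[457,97],[456,176],[417,172]]),117).round(1))
print('lever',onz(d,f([[485,113],[613,82]]),97).round(1))
hsv=cv2.cvtColor(d['img'],cv2.COLOR_RGB2HSV);m=cv2.inRange(hsv,(105,130,40),(125,255,255));m[:, :345]=0
for u in range(356,404,8):
    v=np.where(m[:,u])[0]; print(u,v.min(),v.max(),onz(d,[[u,v.min()-.5]],105).round(1)[0,:2],onz(d,[[u,v.max()+.5]],79).round(1)[0,:2],onz(d,[[u,v.max()+.5]],105).round(1)[0,:2])
# triangulate handle centre, top vs scene
s=pickle.load(open('scene.pkl','rb'))
def tri(p,q):
    a,u=ray(d,[p]);b,v=ray(s,[q]);u=u[0];v=v[0]
    t=np.linalg.lstsq(np.c_[u,-v],b-a,rcond=None)[0];A=a+u*t[0];B=b+v*t[1];return (A+B)/2,np.linalg.norm(A-B)
print(tri((376.2,231),(239.7,164.9)),tri((243.4,236.2),(300.4,246.6)))
E
```

```text
foot [[588.7  -7.3  10. ]
 [586.5 -97.9  10. ]
 [479.6 -93.   10. ]
 [481.8  -3.8  10. ]] [534.14843403 -50.52118443  10.        ]
clamp [[534.14006233 -45.57771249 117.        ]] tip [[537.17630031  62.56016651  64.        ]]
clamp corners [[558.1 -35.6 117. ]
 [558.2 -59.7 117. ]
 [507.9 -55.9 117. ]
 [511.  -31.7 117. ]]
lever [[ 551.2  -80.9   97. ]
 [ 569.6 -165.7   97. ]]
356 227 236 [544.1 -77.5] [526.8 -81.4] [522.8 -76.1]
364 227 236 [543.7 -94.4] [526.4 -98.8] [522.4 -92.9]
372 227 235 [ 543.3 -111.4] [ 528.1 -116.3] [ 524.1 -109.9]
380 227 236 [ 542.9 -128.3] [ 525.5 -133.5] [ 521.5 -126.6]
388 227 235 [ 542.5 -145.2] [ 527.2 -151.1] [ 523.2 -143.6]
396 227 235 [ 542.  -162.2] [ 526.8 -168.5] [ 522.8 -160.5]
(array([ 536.58184496, -123.23361443,  100.72055773]), np.float64(6.84390632879723)) (array([539.60010122, 165.63677584,  43.33496346]), np.float64(1.1663658394406333))
```

>>> drive_tool:
  deltas:
    - [[0, 0, 0], [0, 0, -7.5]]
    - [[0, 0, 0], [0, 0, -7.5]]
    - [[0, 0, 0], [0, 0, -7.5]]
    - [[0, 0, 0], [0, 0, -7.5]]
    - [[0, 0, 0], [0, 0, -7.5]]
    - [[0, 0, 0], [0, 0, -7.5]]
    - [[0, 0, 0], [0, 0, -7.5]]
    - [[0, 0, 0], [0, 0, -7.5]]
    - [[0, 0, 0], [0, 0, -7.8]]
    - [[0, 0, 0], [0, 0, 0]]

```text
clock: 1.1
position: [221.7, -584.0, 230.7]
ee_rot: [-0.698, 0.716, 0.001, 0.0]
contact_force: [0.1, 0.3, -0.1]
gripper_width: 85.4
grasp_force: 0.0
```

>>> drive_tool:
  deltas:
    - [[-2, -1.3, 0], [0, 0, 0]]
    - [[-3.5, -2.4, 0], [0, 0, 0]]
    - [[-3.5, -2.4, 0], [0, 0, 0]]
    - [[-3.5, -2.4, 0], [0, 0, 0]]
    - [[-3.5, -2.4, 0], [0, 0, 0]]
    - [[-3.5, -2.4, 0], [0, 0, 0]]
    - [[-3.5, -2.4, 0], [0, 0, 0]]
    - [[-3.5, -2.4, 0], [0, 0, 0]]
    - [[-3.5, -2.4, 0], [0, 0, 0]]
    - [[-3.5, -2.4, 0], [0, 0, 0]]
    - [[-3.5, -2.4, 0], [0, 0, 0]]
    - [[-3.5, -2.4, 0], [0, 0, 0]]

```text
clock: 2.3
position: [509.4, -184.6, 231.3]
ee_rot: [-0.697, 0.717, 0.0, -0.0]
contact_force: [-0.1, -0.3, -0.3]
gripper_width: 85.2
grasp_force: 0.0
```

>>> drive_tool:
  deltas:
    - [[-3.2, -1.7, 0], [0, 0, 0]]
    - [[-2, -0.8, 0], [0, 0, 0]]
    - [[0, 0, 0], [0, 0, 0]]
    - [[0, 0, 0], [0, 0, 0]]
    - [[0, 0, 0], [0, 0, 0]]

```text
clock: 2.8
position: [534.5, -135.5, 231.2]
ee_rot: [-0.698, 0.716, 0.0, -0.0]
contact_force: [-0.1, -0.8, -0.5]
gripper_width: 85.3
grasp_force: 0.0
```

```bash
python3 - <<'E'
from h import *
import pickle
s=arm.read_state();d=get_image('wrist');pickle.dump((s,d),open('w1.pkl','wb'))
print(s['position'],s['ee_rot'],s['joints'],s['contact_force'])
cv2.imwrite('pics/w1.png',d['img'][:,:,::-1])
E
```

```text
[ 534.49108978 -135.51295931  231.19377843] [-6.97618857e-01  7.16469031e-01  1.66498021e-04 -1.76041829e-04] [ 4.57119090e-02  2.60132299e-01 -1.74468843e-01 -1.66559938e-05
 -1.13667956e+00 -7.23638609e-02] [-0.07795615 -0.82765615 -0.4917459 ]
```

View pics/w1.png

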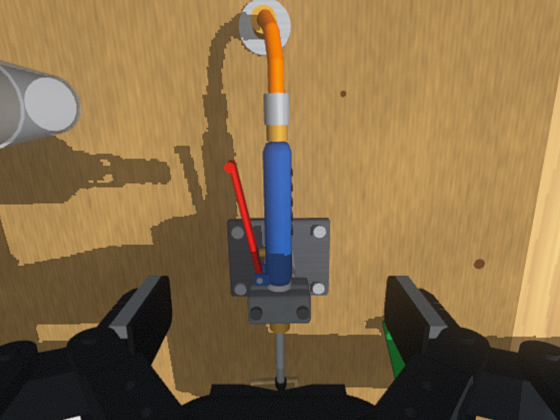

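The wrist view shows the handle axis at u≈278 running v 142–285, the lever from (258,270) to (231,167), the foot corners at about (229,219)–(329,295), and the clamp between the open fingers. I'll refine the gun pose from this.

```bash
python3 - <<'E'
from h import *
import pickle
s,d=pickle.load(open('w1.pkl','rb'))
hsv=cv2.cvtColor(d['img'],cv2.COLOR_RGB2HSV);m=cv2.inRange(hsv,(105,130,40),(125,255,255))
for v in (165,200,240):
    u=np.where(m[v,260:310])[0]+260; print(v,onz(d,[[u.min()-.5,v],[u.max()+.5,v]],92,s).round(1).tolist())
print('handle back',onz(d,[[278,142]],98,s)[0].round(1))
print('foot',onz(d,[[229,219],[329,219],[330,295],[229,295]],10,s).round(1).tolist())
r=cv2.inRange(hsv,(0,150,90),(6,255,255))|cv2.inRange(hsv,(174,150,90),(180,255,255)); 
for v in (170,190,210,230,250):
    u=np.where(r[v,215:265])[0]+215
    if len(u):print(v,onz(d,[[u.min()-.5,v],[u.max()+.5,v]],95,s).round(1).tolist())
E
```

```text
165 [[543.7, -165.1, 92.0], [524.2, -164.6, 92.0]]
200 [[545.5, -137.1, 92.0], [523.9, -136.5, 92.0]]
240 [[545.9, -103.0, 92.0], [524.4, -102.4, 92.0]]
handle back [ 533.5 -183.    98. ]
foot [[587.1, -97.3, 10.0], [482.0, -94.5, 10.0], [479.7, -5.4, 10.0], [592.8, -8.4, 10.0]]
170 [[575.4, -162.5, 95.0], [566.1, -162.3, 95.0]]
190 [[568.6, -146.5, 95.0], [562.4, -146.4, 95.0]]
210 [[565.6, -130.1, 95.0], [559.2, -130.0, 95.0]]
230 [[562.5, -113.2, 95.0], [556.0, -113.0, 95.0]]
250 [[559.3, -95.7, 95.0], [553.5, -95.5, 95.0]]
```

>>> drive_tool:
  deltas:
    - [[0, -0.3, 1], [0, 0, 0]]
    - [[0, 0, 2.5], [0, 0, 0]]
    - [[0, 0, 2.5], [0, 0, 0]]
    - [[0, 0, 2.5], [0, 0, 0]]
    - [[0, 0, 2.5], [0, 0, 0]]
    - [[0, 0, 2.5], [0, 0, 0]]
    - [[0, 0, 1.5], [0, 0, 0]]
    - [[0, 0, 1], [0, 0, 0]]
    - [[0, 0, 0], [0, 0, 0]]
    - [[0, 0, 0], [0, 0, 0]]
    - [[0, 0, 0], [0, 0, 0]]

```text
clock: 3.95
position: [538.7, -135.1, 72.3]
ee_rot: [-0.698, 0.716, -0.001, 0.001]
contact_force: [0.2, 0.4, 0.2]
gripper_width: 85.2
grasp_force: 0.0
```

>>> drive_tool:
  deltas:
    - [[0, 0, 0], [0, 0, 0]]
    - [[0, 0, 0], [0, 0, 0]]
    - [[0, 0, 0], [0, 0, 0]]
    - [[0, 0, 0], [0, 0, 0]]
    - [[0, 0, 0], [0, 0, 0]]
    - [[0, 0, 0], [0, 0, 0]]
  claw: 4.2

```text
clock: 4.55
position: [542.1, -135.1, 73.3]
ee_rot: [-0.699, 0.715, -0.004, 0.003]
contact_force: [5.2, -1.9, 1.2]
gripper_width: 41.9
grasp_force: 2.6
```

>>> drive_tool:
  deltas:
    - [[0, 0, 0], [0, 0, 0]]
    - [[0, 0, 0], [0, 0, 0]]
    - [[0, 0, 0], [0, 0, 0]]
    - [[0, 0, 0], [0, 0, 0]]
    - [[0, 0, 0], [0, 0, 0]]
  claw: 3.0

```text
clock: 5.05
position: [539.4, -135.3, 73.5]
ee_rot: [-0.699, 0.715, -0.002, 0.001]
contact_force: [-0.2, 0.1, 7.8]
gripper_width: 30.7
grasp_force: 37.4
```

>>> drive_tool:
  deltas:
    - [[0, 0, 0], [0, 0, 0]]
    - [[0, 0, 0], [0, 0, 0]]
    - [[0, 0, 0], [0, 0, 0]]
    - [[0, 0, 0], [0, 0, 0]]
    - [[0, 0, 0], [0, 0, 0]]
    - [[0, 0, 0], [0, 0, 0]]
    - [[0, 0, 0], [0, 0, 0]]
    - [[0, 0, 0], [0, 0, 0]]
    - [[0, 0, 0], [0, 0, 0]]
    - [[0, 0, 0], [0, 0, 0]]

```text
clock: 6.05
position: [539.5, -135.2, 73.5]
ee_rot: [-0.699, 0.715, -0.002, 0.001]
contact_force: [-1.3, 0.5, 8.9]
gripper_width: 30.6
grasp_force: 37.4
```

```bash
python3 - <<'E'
from h import *
s=arm.read_state();d=get_image('wrist');cv2.imwrite('pics/w2.png',d['img'][:,:,::-1]);print(s['position'],s['gripper_width'],s['grasp_force'])
E
```

```text
[ 539.45802111 -135.24157345   73.54908958] 30.600352793329872 37.427548687846866
```

View pics/w2.png

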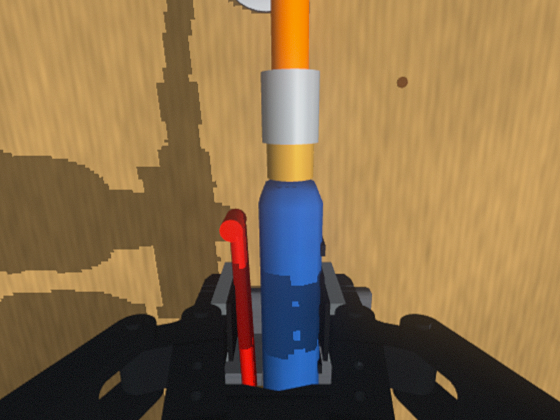

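The wrist view shows the lever (u≈243) held in by the pad and nearly parallel to the handle (u 262–320), so it's fully squeezed. Next I release and lift.

>>> drive_tool:
  deltas:
    - [[0, 0, 0], [0, 0, 0]]
    - [[0, 0, 0], [0, 0, 0]]
    - [[0, 0, 0], [0, 0, 0]]
    - [[0, 0, 0], [0, 0, 0]]
    - [[0, 0, 0], [0, 0, 0]]
    - [[0, 0, 0], [0, 0, 0]]
    - [[0, 0, 0], [0, 0, 0]]
    - [[0, 0, 0], [0, 0, 0]]
    - [[0, 0, 0], [0, 0, 0]]
    - [[0, 0, 0], [0, 0, 0]]
  claw: 8.5

```text
clock: 7.1
position: [538.0, -134.9, 71.3]
ee_rot: [-0.698, 0.716, 0.0, -0.0]
contact_force: [-0.0, -0.7, 0.7]
gripper_width: 85.2
grasp_force: 0.0
```

>>> drive_tool:
  deltas:
    - [[0, 0, -1], [0, 0, 0]]
    - [[0, 0, -2.5], [0, 0, 0]]
    - [[0, 0, -2.5], [0, 0, 0]]
    - [[0, 0, -2.5], [0, 0, 0]]
    - [[0, 0, -2.5], [0, 0, 0]]
    - [[0, 0, -2.5], [0, 0, 0]]
    - [[0, 0, -1.5], [0, 0, 0]]
    - [[0, 0, 0], [0, 0, 0]]
    - [[0, 0, 0], [0, 0, 0]]

```text
clock: 8.0
position: [537.6, -134.8, 221.3]
ee_rot: [-0.698, 0.716, 0.0, 0.0]
contact_force: [-0.4, -0.3, -0.9]
gripper_width: 84.8
grasp_force: 0.0
```

>>> drive_tool:
  deltas:
    - [[-2, 0.05, 0], [0, 0, 0]]
    - [[-3.5, 0.1, 0], [0, 0, 0]]
    - [[-3.5, 0.1, 0], [0, 0, 0]]
    - [[-3.5, 0.1, 0], [0, 0, 0]]
    - [[-3.5, 0.1, 0], [0, 0, 0]]
    - [[-3.5, 0.1, 0], [0, 0, 0]]
    - [[-3.5, 0.1, 0], [0, 0, 0]]
    - [[-3.5, 0, 0], [0, 0, 0]]
    - [[-2, 0, 0], [0, 0, 0]]
    - [[-1.5, 0, 0], [0, 0, 0]]
    - [[0, 0, 0], [0, 0, 0]]
    - [[0, 0, 0], [0, 0, 0]]

```text
clock: 9.2
position: [538.5, 164.7, 220.5]
ee_rot: [-0.698, 0.716, 0.0, -0.001]
contact_force: [-0.2, -0.6, -0.0]
gripper_width: 85.2
grasp_force: 0.0
```

```bash
python3 - <<'E'
from h import *
s=arm.read_state();d=get_image('wrist');cv2.imwrite('pics/w3.png',d['img'][:,:,::-1]);print(s['position'],s['joints'])
hsv=cv2.cvtColor(d['img'],cv2.COLOR_RGB2HSV);m=cv2.inRange(hsv,(160,150,100),(175,255,255))
c=max(cv2.findContours(m,0,1)[0],key=cv2.contourArea)
P=onz(d,c.reshape(-1,2),48,s)[:,:2].astype(np.float32);print(cv2.minAreaRect(P),cv2.boxPoints(cv2.minAreaRect(P)))
d=get_image('top');cv2.imwrite('pics/t3.png',d['img'][190:280,210:450,::-1])
E
```

```text
[538.5156411  164.69386784 220.52745139] [ 5.84473882e-01  2.88879082e-01 -1.62134222e-01 -8.70413585e-05
 -1.12162709e+00 -6.09108635e-01]
((540.643798828125, 164.91201782226562), (53.99235534667969, 108.48554229736328), 2.4148080348968506) [[511.38614 217.96916]
 [515.95703 109.57997]
 [569.9015  111.85487]
 [565.33057 220.24406]]
```

View pics/w3.png

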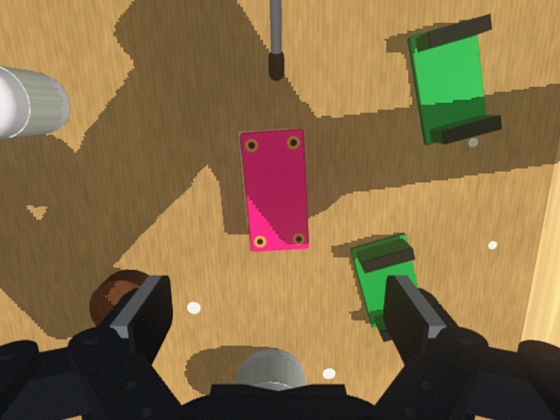

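The plate is at pixel (275,190), lying undisturbed on its rest. It measures centre (540.6, 164.9) with yaw +2.4°. I'll align with it and descend.

>>> drive_tool:
  deltas:
    - [[0, -0.2, 0.5], [0, 0, -3.9]]
    - [[0, 0, 2.5], [0, 0, 0]]
    - [[0, 0, 3], [0, 0, 0]]
    - [[0, 0, 3], [0, 0, 0]]
    - [[0, 0, 3], [0, 0, 0]]
    - [[0, 0, 2.5], [0, 0, 0]]
    - [[0, 0, 2], [0, 0, 0]]
    - [[0, 0, 1.5], [0, 0, 0]]
    - [[0, 0, 1], [0, 0, 0]]
    - [[0, 0, 0.9], [0, 0, 0]]
    - [[0, 0, 0], [0, 0, 0]]
    - [[0, 0, 0], [0, 0, 0]]

```text
clock: 10.5
position: [541.3, 165.1, 22.8]
ee_rot: [0.722, -0.692, 0.0, -0.0]
contact_force: [0.6, -0.2, 1.4]
gripper_width: 85.4
grasp_force: 0.0
```

Now close on the plate.

>>> drive_tool:
  deltas:
    - [[0, 0, 0.1], [0, 0, 0]]
    - [[0, 0, 0], [0, 0, 0]]
    - [[0, 0, 0], [0, 0, 0]]
    - [[0, 0, 0], [0, 0, 0]]
    - [[0, 0, 0], [0, 0, 0]]
    - [[0, 0, 0], [0, 0, 0]]
    - [[0, 0, 0], [0, 0, 0]]
    - [[0, 0, 0], [0, 0, 0]]
  claw: 5.0

```text
clock: 11.3
position: [541.5, 165.5, 22.2]
ee_rot: [0.722, -0.691, 0.0, -0.001]
contact_force: [-1.0, 0.7, 5.2]
gripper_width: 53.8
grasp_force: 63.7
```

>>> drive_tool:
  deltas:
    - [[0, 0, -0.3], [0, 0, 0]]
    - [[0, 0, -0.6], [0, 0, 0]]
    - [[0, 0, -1], [0, 0, 0]]
    - [[0, 0, -1.3], [0, 0, 0]]
    - [[0, 0, -1.5], [0, 0, 0]]
    - [[0, 0, -1.5], [0, 0, 0]]
    - [[0, 0, -1.5], [0, 0, 0]]
    - [[0, 0, -1.5], [0, 0, 0]]
    - [[0, 0, -1.5], [0, 0, 0]]
    - [[0, 0, -1.3], [0, 0, 0]]
    - [[0, 0, -0.7], [0, 0, 0]]
    - [[0, 0, -0.3], [0, 0, 0]]
  claw: 4.5

```text
clock: 12.5
position: [541.1, 165.2, 152.4]
ee_rot: [0.722, -0.692, 0.0, -0.001]
contact_force: [-0.9, -0.8, -2.0]
gripper_width: 53.8
grasp_force: 63.3
```

>>> drive_tool:
  deltas:
    - [[0, 0, 0], [0, 0, 0]]
    - [[0, 0, 0], [0, 0, 0]]
    - [[0, 0, 0], [0, 0, 0]]
    - [[0, 0, 0], [0, 0, 0]]
    - [[0, 0, 0], [0, 0, 0]]
    - [[0, 0, 0], [0, 0, 0]]
    - [[0, 0, 0], [0, 0, 0]]
    - [[0, 0, 0], [0, 0, 0]]

```text
clock: 13.3
position: [540.9, 165.1, 151.3]
ee_rot: [0.722, -0.692, -0.0, -0.0]
contact_force: [0.1, 0.8, -1.0]
gripper_width: 54.0
grasp_force: 63.3
```

```bash
python3 - <<'E'
from h import *
s=arm.read_state();print(s['position'],s['ee_rot'],s['gripper_width'],s['grasp_force'],abs(s['joint_vel']).max())
a=get_image('wrist')['img'];d=get_image('scene')
b=cv2.resize(d['img'][130:290,180:380],(400,320));a=cv2.resize(a,(400,300))
cv2.imwrite('pics/f.png',np.hstack([a,b[:300]])[:,:,::-1])
E
```

```text
[540.91077984 165.08504308 151.30523333] [ 7.22285706e-01 -6.91594793e-01 -4.52578549e-06 -2.94200910e-06] 54.045313930697276 63.27913999557495 0.0021962587100445717
```

View pics/f.png

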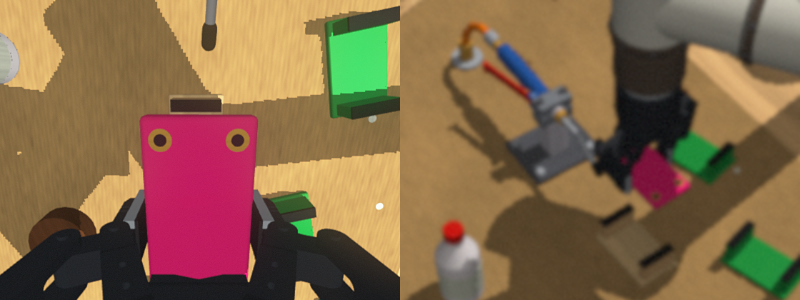

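The wrist view shows the plate held flat between the pads (centre about (198,195)) with the rail below it. The scene view shows the empty rest at (640,245) and the lever sprung back. The plate is about 129 mm above where it lay, so I'm handing in.

```bash
python3 -c "
from bench import arm
print(arm.job_done())"
```

```text
the job is handed in; nothing more can be done
None
```

I held the lever fully squeezed for about 1 s and let it spring back, then lifted the plate; it was held level and still about 129 mm above the rest when I handed the job in (no verdict was shown).

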